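# Raise the blue-capped tube in its rack to show the barcode label, and hold it

## Robot

A 6-joint arm with a two-finger parallel gripper is mounted at the origin on the work surface. World frame = base frame: x ahead of the robot, y to its left, z up, the work surface at z = 0. Lengths are in m, angles in rad, forces in N, time in s.
With the tool pointing down it reaches from about 0.35 to 0.775 m from the base axis. Payload 7.3 kg.
Tool frame: the origin (TCP) lies on the centre line of the jaws, within the pads' length; the fingertips stand robot.nose_length ahead of it and the grasp point (between the pads) is the TCP (robot.nose_length is the distance from the TCP to the fingertips, in m); z points along the fingers, y is the direction in which the jaws open and shut (so a half turn about z gives the same grasp; the last joint's range is limited). The gripper opens to 92 mm and grips with 3 to 60 N. Pads are 19 mm wide; open, the fingers measure 130 mm over their backs; the gripper's body (75 mm by 190 mm) begins 47 mm behind the grasp point.
Start: joints at [-1.368, 0.342, 1.524, -0, 1.275, -0.146], TCP at [0.179, -0.493, 0.209] pointing down, gripper open.
Joint ranges: [-2.53, 2.53], [-0.77, 2.02], [0.04, 2.7], [-1, 4.14], [0.28, 2.66], [-3.11, 3.11]. Speed limits (rad/s): [2.57, 2.57, 3.14, 3.14, 3.14, 3.14].

## Interface

Orientations are given as [roll, pitch, yaw] about the fixed x, y, z axes, in that order (R = Rz(yaw) Ry(pitch) Rx(roll)).
In Python, from cell import robot, read_camera gives the robot as it stands.
- The arm moves only by the shell command python3 -m crank 'ROWS' [FORCE]. ROWS is JSON, a list of rows, each a list of 7 numbers: the shift along the tool's x, y, z in cm, then the turn, a rotation vector about the tool's x, y, z in degrees, then the opening, from 0 (shut) to 1 (fully open). In form: [[tx, ty, tz, wx, wy, wz, jaw], ...]. A call has 1 to 5 rows; each row is the pose to reach, as a shift and turn from the pose commanded when the call began, along the tool's axes at that moment; what a row does not reach only later rows make up. A row lasts 1/8 s, in which the tool goes at most 62.5 mm and 10.7 degrees, less where a joint would pass 70% of its speed; a pose out of reach is approached as far as the arm can. A call with a gripper value outside its range is refused whole. The fingers move at their own pace and stop on an object; FORCE is the grip in N (left out, the last holds). Time passes only in rows, so rows that repeat a pose let the fingers close. It gives the time, the measured TCP pose, the force and the opening at its end, in the units of the state.
- robot.observe(): the state, without advancing time (a new reading comes with each control period).
- read_camera(name): name is "scene" or "top" or "wrist"; returns a dict with "frame" (420x560x3 uint8, red, green, blue), "intrinsics" (3x3 intrinsics, pixels), "distortion" ([k1, k2, p1, p2, k3] as OpenCV has them; the pictures are not rectified), "R" (3x3) and "t" (3): a world point X has camera coordinates R X + t. Camera axes: x right, y down, z forward; pixel columns grow to the right and rows downward; lengths in m; the calibration is good to about 2 mm. A picture is of the moment at which its call begins. There is no depth.
- robot.hand_in(): hands the job in, once; it reports no verdict.
The state is a dict: "time": time; "qpos": joint angles; "qvel": joint speeds; "joint_efforts": joint torques, N m; "tool_pos": TCP position; "tool_rot": TCP orientation; "contact_force": force on the tool from outside, world axes, zero at the start; "torque": the same for the moment, N m; "opening": finger opening in m.
Only numpy, scipy, OpenCV 4.12 (cv2) and the standard library are available. Lean on these libraries where they do the work, as an engineer would, in place of code of your own. Each camera call takes 0.05 s, during which the arm holds its last target.

## Task

The rack's top plate hides the lower part of the barcode label on the blue-capped tube. Take that tube by its cap and draw it straight up in its close-fitting hole until the whole label stands clear, its lower edge about a centimetre above the top plate, with the tube's foot still down in the rack's middle plate; do not pull it right out, do not drag, lift or tip the rack, and leave the other tubes, the cups and the pen alone. Finish while holding the tube still at that height, so that the label can be read.

Things in the scene. Friction and masses are not known exactly. Their poses are not given: they have to be found in the camera images.
- blue_tube: the tube to raise, the only one with a blue cap: straight, round, clear, 13 mm across, 112 mm tall with cap, about 18 g, upright in the rack, sliding freely in its hole. Ribbed round cap 17 mm across, 90 to 112 mm above the foot. White label with black bars (rings right round the tube: it reads from any side) 44 to 84 mm above the foot. Origin: centre of the foot's underside, z up the tube
- blue_tube_label (a point): point on the blue-capped tube's axis at the lower edge of its label, 44 mm above the foot (at the start 14 mm below the upper face of the rack's top plate)
- rack: white tube rack, loose on the bench, about 0.75 kg. Three 8 mm plates of 110 mm (its x) by 250 mm (its y): base 0 to 8, middle 34 to 42, top 58 to 66 mm above the bench. 14 mm holes through middle and top plates at x = -36, -12, 12, 36 mm, y = -100 to 100 mm in steps of 25. The tubes stand on the base plate (foot 8 mm, cap top 120 mm up). Origin: centre of its underside, z up
- rack_top (a point): centre of the upper face of the rack's top plate, 66 mm above the bench. The six tubes (alike but for the cap's colour) stand in the two outer rows, at the rack's x = -36 mm and x = +36 mm, 75 mm apart in a row, the rows staggered by 25 or 50 mm; fingers that open along the rack's x have the most room
- purple_tube_1: purple-capped tube in the rack, to be left alone; origin at its foot
- purple_tube_2: another purple-capped tube in the rack, to be left alone; origin at its foot
- red_tube: dark red-capped tube in the rack, to be left alone; origin at its foot
- yellow_tube_1: orange-yellow-capped tube in the rack, to be left alone; origin at its foot
- yellow_tube_2: another orange-yellow-capped tube in the rack, to be left alone; origin at its foot
- cup_green: specimen cup with a green screw lid, 67 mm across, 71 mm tall, standing left of the rack; to be left alone; origin at the centre of its underside
- cup_black: specimen cup with a black screw lid, 67 mm across, 71 mm tall, standing left of the rack; to be left alone; origin at the centre of its underside
- pen: pen lying on the clipboard right of the rack, 150 mm long along its x, 12 mm high; to be left alone; origin under its middle

How it is judged:
By the outcome, as a careful person would: the job done as asked, in the order asked, and still so for the second after the job is handed in, while the arm keeps its last pose, push and grip.
It also fails if it takes over 35 s, if anything falls off the work surface, if the arm or the gripper's body presses on something with over 40 N, if the wrist force passes 120 N, or if a joint passes its speed limit or range.

## Working session

There is one attempt and no reset: what is moved stays moved. The work goes in short steps, Python scripts to look and compute and a shell command to move; the robot and the scene stay as the last step left them, time stands still between calls to the robot, and variables do not carry over. Pictures are saved under pics/ and viewed, and the job is handed in when it is done.

```bash
ls; mkdir -p pics
python3 - <<'E'
from cell import robot, read_camera
import cv2,numpy as np
for n in ["scene","top","wrist"]:
    c=read_camera(n); cv2.imwrite(f"pics/{n}0.png",c["frame"][:,:,::-1]); np.savez(f"pics/{n}0.npz",**c)
    print(n,c["intrinsics"].tolist(),c["distortion"],(-c["R"].T@c["t"]).round(3))
print(robot.observe(),robot.nose_length)
E
```

```text
pics
scene [[398.47287416452855, 0.0, 280.4313598705615], [0.0, 398.47287416452855, 206.46230810670534], [0.0, 0.0, 1.0]] [-0.00175365  0.          0.          0.          0.        ] [1.224 0.203 0.879]
top [[446.72145181857724, 0.0, 285.39205513167474], [0.0, 446.72145181857724, 212.29805269464185], [0.0, 0.0, 1.0]] [-0.06861513  0.          0.          0.          0.        ] [ 0.5  -0.04  1.16]
wrist [[328.32270564784915, 0.0, 285.6181391900919], [0.0, 328.32270564784915, 209.8955830447399], [0.0, 0.0, 1.0]] [-0.0771892  0.         0.         0.         0.       ] [ 0.252 -0.466  0.384]
{'time': 0.15, 'qpos': array([-1.36798380e+00,  3.42546076e-01,  1.52475360e+00, -1.82664877e-05,
        1.27536227e+00, -1.46023744e-01]), 'qvel': array([-5.49811310e-04, -2.69828995e-03, -1.16326480e-03, -4.59412466e-04,
       -3.60412192e-05,  8.36105460e-04]), 'joint_efforts': array([ 2.08445905e-03, -4.31468296e+01, -2.44353658e+01,  7.16153998e-02,
        5.37563651e-02, -7.54071357e-05]), 'tool_pos': array([ 0.17939134, -0.49308868,  0.20862858]), 'tool_rot': array([-3.14053219e+00, -1.38304941e-04,  3.48841529e-01]), 'contact_force': array([-2.08603014, -0.19852939, -0.76915995]), 'torque': array([ 0.02656918, -0.00195905,  0.05040233]), 'opening': 0.09177751476316105} 0.019
```

View pics/top0.png

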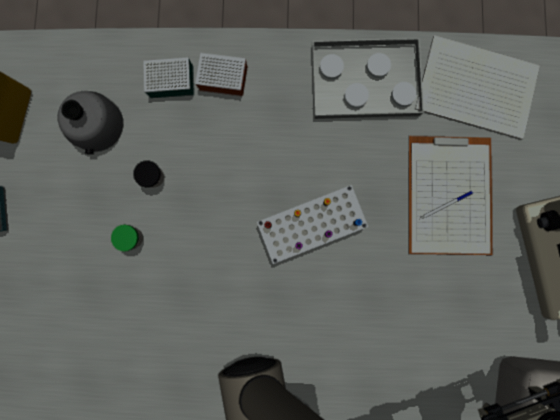

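View pics/scene0.png

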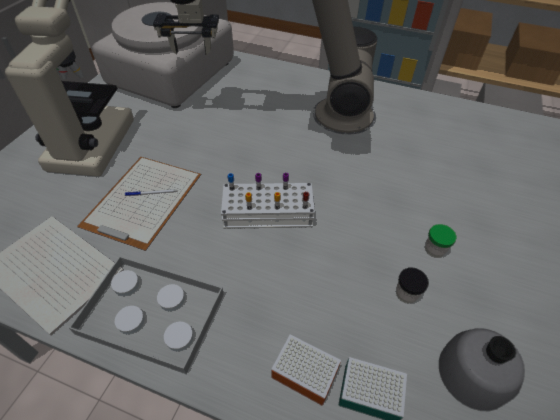

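The top view shows the blue cap at about (358,223), near the rack's right end. The scene view shows it at (231,177). I'll measure all the caps and the rack outline.

```bash
cat > h.py <<'E'
import numpy as np,cv2
def ray(c,uv):
    p=cv2.undistortPoints(np.array([[uv]],float),c["intrinsics"],c["distortion"])[0,0]
    return -c["R"].T@c["t"], c["R"].T@np.array([p[0],p[1],1])
def onz(c,uv,z):
    o,d=ray(c,uv); return o+d*(z-o[2])/d[2]
def tri(a,ua,b,ub):
    o1,d1=ray(a,ua);o2,d2=ray(b,ub)
    s=np.linalg.lstsq(np.c_[d1,-d2],o2-o1,rcond=None)[0]
    p,q=o1+s[0]*d1,o2+s[1]*d2
    return (p+q)/2,np.linalg.norm(p-q)
def proj(c,X):
    return cv2.projectPoints(np.array([X],float),cv2.Rodrigues(c["R"])[0],c["t"],c["intrinsics"],c["distortion"])[0][0,0]
E
python3 - <<'E'
from h import *
box={"top":(250,180,375,270),"scene":(215,165,320,232)}
for n in box:
    c=dict(np.load(f"pics/{n}0.npz")); x0,y0,x1,y1=box[n]
    f=c["frame"][y0:y1,x0:x1]; hsv=cv2.cvtColor(f,cv2.COLOR_RGB2HSV)
    m=((hsv[...,1]>110)&(hsv[...,2]>50)).astype(np.uint8)
    k,l,s,ce=cv2.connectedComponentsWithStats(m)
    for i in range(1,k):
        if s[i,4]<8: continue
        uv=ce[i]+[x0,y0]; h=np.median(hsv[l==i],axis=0)
        print(n,uv.round(1),s[i],h,onz(c,uv,.115 if n=="top" else .109)[:2].round(4))
    if n=="top":
        w=((hsv[...,1]<40)&(hsv[...,2]>140)).astype(np.uint8)
        w=cv2.morphologyEx(w,cv2.MORPH_CLOSE,np.ones((7,7)))
        cs=max(cv2.findContours(w,0,2)[0],key=cv2.contourArea)
        b=cv2.boxPoints(cv2.minAreaRect(cs))+[x0,y0]
        P=np.array([onz(c,u,.066)[:2] for u in b]); print(b,P.round(4),P.mean(0),np.linalg.norm(np.roll(P,-1,0)-P,axis=1))
    cv2.imwrite(f"pics/{n}crop.png",cv2.resize(f[:,:,::-1],None,fx=6,fy=6,interpolation=2))
E
```

```text
top [326.9 201.1] [74 18  7  7 38] [ 20.  225.  120.5] [ 0.5936 -0.1147]
top [297.3 212.9] [44 30  7  7 37] [ 20. 226. 116.] [ 0.5644 -0.0458]
top [358.1 221.9] [105  39   7   7  38] [106.  222.  101.5] [ 0.5463 -0.1884]
top [267.4 224.5] [15 42  6  6 27] [  3. 185.  66.] [0.5355 0.0236]
top [328.2 233.4] [75 51  7  6 25] [146. 158.  68.] [ 0.5178 -0.119 ]
top [298.5 245.4] [46 63  6  6 22] [146. 166.  76.] [ 0.4885 -0.0502]
[[257.80995607 222.00904846]
 [350.50137329 186.12851143]
 [365.84616089 225.76924133]
 [273.15474701 261.64978027]] [[ 0.5428  0.0503]
 [ 0.6361 -0.1756]
 [ 0.5394 -0.2144]
 [ 0.4469  0.0102]] [ 0.54130753 -0.08238054] [0.24436479 0.10422849 0.24298236 0.10398143]
scene [230.3 177.4] [13  8  6 10 45] [106. 221.  89.] [ 0.5468 -0.1889]
scene [257.9 177.3] [41  8  5  9 36] [145.  171.   60.5] [ 0.5187 -0.1191]
scene [285.2 176.5] [68  8  5  8 34] [145.  178.5  68.5] [ 0.4884 -0.051 ]
scene [248.1 196.6] [31 27  5 10 45] [ 18. 226.  99.] [ 0.594  -0.1151]
scene [276.9 196.3] [60 27  5 10 44] [ 18.5 226.  100. ] [ 0.5652 -0.0455]
scene [305.6 194.6] [89 27  5  7 20] [  2. 187.  63.] [0.5318 0.0223]
```

View pics/topcrop.png

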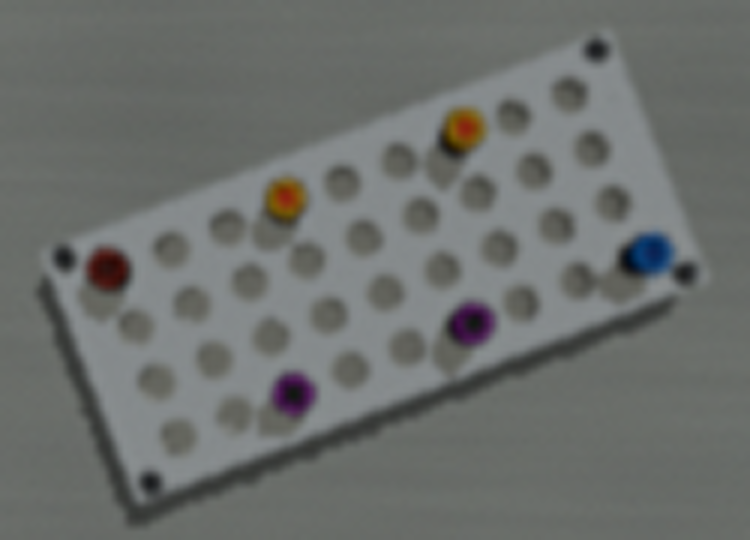

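View pics/scenecrop.png

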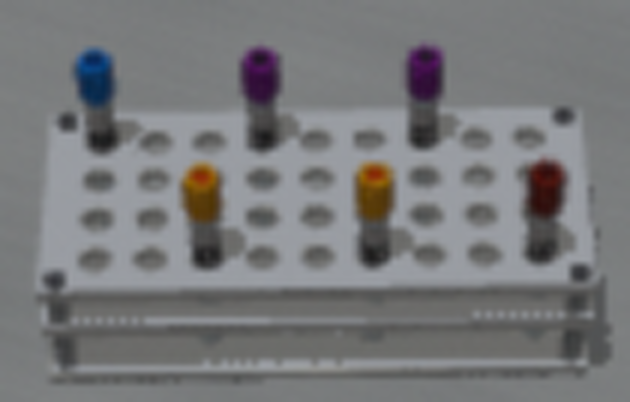

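The blue cap measures (0.5465, -0.1885) in both views, which agree to about 1 mm. The row spacing comes out at 149.6 mm for an expected 150. The rack's x axis lies at 22.7°, so I want a tool yaw of 112.7°, a turn of -92.7° about tool z. I'll move to a hover above the cap first.

```bash
python3 -m crank '[[5,-2,0,0,0,-10,0.5],[10,-4,0,0,0,-20,0.5],[15,-6,0,0,0,-30,0.5],[20,-8,0,0,0,-40,0.5],[25,-9,0,0,0,-50,0.5]]' 10
```

```text
time: 0.78
tool_pos: [0.3846, -0.3218, 0.2092]
tool_rot: [-3.141, -0.0, 1.227]
contact_force: [0.0, -0.0, 0.2]
opening: 0.0481
```

```bash
python3 -m crank '[[4,2.5,0,0,0,-9,0.5],[8,5,0,0,0,-18,0.5],[12,7.5,0,0,0,-27,0.5],[16,9.5,0,0,0,-36,0.5],[18.2,10.7,0,0,0,-42.7,0.5]]' 10
python3 -m crank '[[0,0,0,0,0,0,0.5],[0,0,0,0,0,0,0.5]]'
python3 - <<'E'
from h import *
from cell import robot,read_camera
c=read_camera("wrist");np.savez("pics/w1.npz",**c);cv2.imwrite("pics/w1.png",c["frame"][:,:,::-1])
o=robot.observe();print(o["tool_pos"],o["tool_rot"],o["contact_force"],proj(c,[.5465,-.1885,.12]),-c["R"].T@c["t"],proj(c,o["tool_pos"]))
E
```

```text
time: 1.4
tool_pos: [0.5476, -0.1871, 0.2086]
tool_rot: [-3.141, -0.001, 1.973]
contact_force: [0.3, 0.6, -0.1]
opening: 0.0456
time: 1.65
tool_pos: [0.5458, -0.1894, 0.2088]
tool_rot: [-3.141, -0.0, 1.965]
contact_force: [-0.3, -1.1, -0.0]
opening: 0.0457
[ 0.54573917 -0.18968856  0.20898335] [-3.14094836e+00 -1.30392330e-04  1.96437440e+00] [ 0.33981779  0.06069416 -0.29369888] [287.1555638  208.10466531] [ 0.51569545 -0.11699625  0.38474822] [285.74371112 252.54195787]
```

View pics/w1.png

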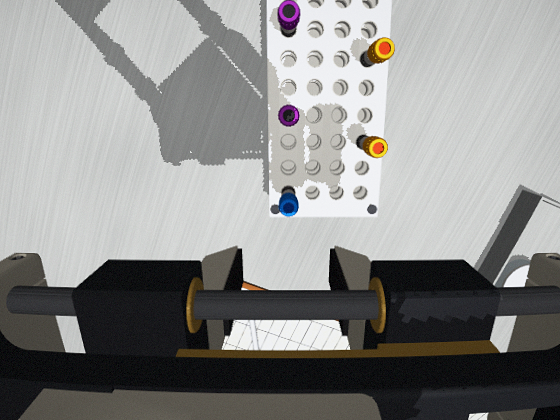

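The wrist view shows the blue cap at about (288,204) and the rack nearly vertical in the picture, between the jaws' columns. I'll refine the cap position and the rack's direction from this view.

Run:
```python
from h import *
from cell import robot
c=dict(np.load("pics/w1.npz")); t=dict(np.load("pics/top0.npz")); s=dict(np.load("pics/scene0.npz"))
hsv=cv2.cvtColor(c["frame"],cv2.COLOR_RGB2HSV)[:235]
caps={}
for n,(a,b) in dict(blue=(98,118),purple=(135,158),yellow=(10,28)).items():
    m=((hsv[...,0]>a)&(hsv[...,0]<b)&(hsv[...,1]>130)&(hsv[...,2]>40)).astype(np.uint8)
    m=cv2.morphologyEx(m,cv2.MORPH_CLOSE,np.ones((5,5)))
    k,l,st,ce=cv2.connectedComponentsWithStats(m)
    for i in range(1,k):
        if st[i,4]>100:
            P=onz(c,ce[i],.112)
            print(n,st[i],ce[i].round(1),P.round(4))
            x,y,w,h,_=st[i]; print('  left/right centre col -> ',onz(c,(x+w/2-.5,y+9),.12).round(4)); caps.setdefault(n,[]).append(P)
w=((hsv[...,1]<25)&(hsv[...,2]>225)).astype(np.uint8)
print("tri top-wrist,scene",tri(t,(358.1,221.9),s,(230.3,177.4)))
cv2.imwrite("pics/w1crop.png",cv2.resize(c["frame"][160:230,230:400,::-1],None,fx=4.5,fy=4.5,interpolation=cv2.INTER_CUBIC))
b=caps["blue"][0]
for p in caps["purple"]:
    d=b-p; print(np.hypot(*d[:2]),np.degrees(np.arctan2(d[1],d[0]))+90)
```

```text
blue [279 193  20  23 367] [288.2 204.2] [ 0.5469 -0.1871  0.112 ]
  left/right centre col ->  [ 0.5455 -0.1832  0.12  ]
purple [278   0  22  30 403] [288.2  15. ] [ 0.4899 -0.05    0.112 ]
  left/right centre col ->  [ 0.4893 -0.0481  0.12  ]
purple [279 105  20  21 232] [288.4 115.1] [ 0.5185 -0.1184  0.112 ]
  left/right centre col ->  [ 0.5182 -0.1175  0.12  ]
yellow [367  38  28  25 418] [379.7  50.7] [ 0.5649 -0.0458  0.112 ]
  left/right centre col ->  [ 0.5629 -0.0453  0.12  ]
yellow [363 136  25  22 331] [374.1 146.2] [ 0.5933 -0.1139  0.112 ]
  left/right centre col ->  [ 0.5913 -0.1129  0.12  ]
tri top-wrist,scene (array([ 0.54654465, -0.18923317,  0.10847092]), np.float64(0.00020657827437499182))
0.14847536491507926 22.57296045977843
0.07432895436600512 22.46539542510733
```

View pics/w1crop.png

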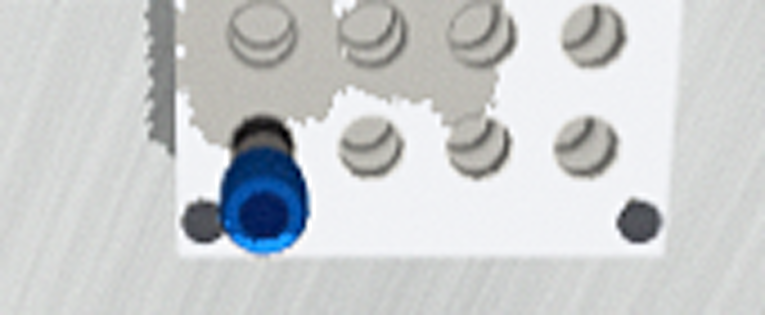

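All three views put the cap within about 1 mm of (0.5465, -0.188), and the yaw is right. I'll descend to z ≈ 0.11 and check before closing.

```bash
python3 -m crank '[[0,0.1,2.5,0,0,0,0.5],[0.1,0.1,5,0,0,0,0.5],[0.1,0.1,7.5,0,0,0,0.5],[0.1,0.1,9.2,0,0,0,0.5],[0.1,0.1,9.9,0,0,0,0.5]]' 10
python3 -m crank '[[0,0,0,0,0,0,0.5],[0,0,0,0,0,0,0.5],[0,0,0,0,0,0,0.5]]'
python3 - <<'E'
from h import *
from cell import robot,read_camera
c=read_camera("wrist");np.savez("pics/w2.npz",**c);cv2.imwrite("pics/w2.png",c["frame"][:,:,::-1])
o=robot.observe();print(o["tool_pos"],o["tool_rot"],o["contact_force"])
b=np.array([.5465,-.188])-o["tool_pos"][:2];y=o["tool_rot"][2]
print("rem x,y cm",100*(b@[np.cos(y),np.sin(y)]),100*(b@[np.sin(y),-np.cos(y)]))
E
```

```text
time: 2.33
tool_pos: [0.5459, -0.1884, 0.1093]
tool_rot: [-3.14, -0.001, 1.964]
contact_force: [0.2, -0.2, 0.5]
opening: 0.0458
time: 2.7
tool_pos: [0.5473, -0.1879, 0.1109]
tool_rot: [3.141, 0.001, 1.967]
contact_force: [0.0, 0.3, -0.2]
opening: 0.0463
[ 0.54728058 -0.18782287  0.11073769] [3.14090474e+00 9.44536455e-04 1.96670663e+00] [0.65570376 0.41659651 0.18986234]
rem x,y cm 0.01376042454763864 -0.07885122836057211
```

View pics/w2.png

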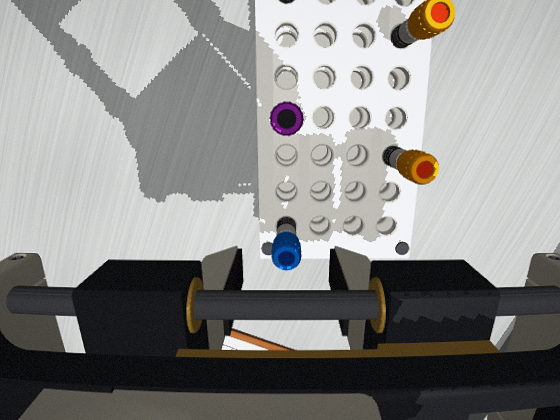

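The cap is at about (286,252), midway between the jaw tips (columns 242 and 330) and where the TCP projects (286,252). I'll close gently and watch the force.

```bash
python3 -m crank '[[0,0,0,0,0,0,0.3],[0,0,0,0,0,0,0.25],[0,0,0,0,0,0,0.22],[0,0,0,0,0,0,0.22]]' 5
python3 - <<'E'
from h import *
from cell import robot,read_camera
c=read_camera("wrist");cv2.imwrite("pics/w3.png",cv2.resize(c["frame"][190:310,180:400,::-1],None,fx=3.5,fy=3.5))
print(robot.observe()["opening"],robot.observe()["contact_force"],robot.observe()["tool_pos"])
E
```

```text
time: 3.25
tool_pos: [0.547, -0.1877, 0.1101]
tool_rot: [-3.142, 0.0, 1.967]
contact_force: [-0.0, -0.1, 0.8]
opening: 0.0206
0.020366166934814772 [ 0.13908058 -0.3510463  -0.37890995] [ 0.54699279 -0.18767166  0.11009022]
```

View pics/w3.png

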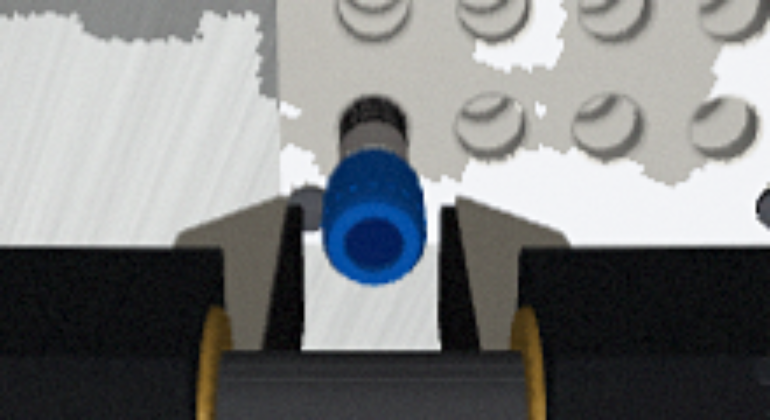

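Centred to within about half a millimetre, so I'll close at low force.

```bash
python3 -m crank '[[0,0,0,0,0,0,0.19],[0,0,0,0,0,0,0.17],[0,0,0,0,0,0,0.1],[0,0,0,0,0,0,0.1]]' 5
python3 -m crank '[[0,0,0,0,0,0,0],[0,0,0,0,0,0,0],[0,0,0,0,0,0,0]]' 12
```

```text
time: 3.8
tool_pos: [0.547, -0.1877, 0.1101]
tool_rot: [-3.142, 0.0, 1.967]
contact_force: [-0.6, 0.0, 0.6]
opening: 0.0098
time: 4.18
tool_pos: [0.547, -0.1877, 0.1101]
tool_rot: [3.142, 0.0, 1.967]
contact_force: [-0.9, -0.4, -0.2]
opening: 0.0006
```

The jaws shut to 0.6 mm, so the cap isn't between them. I'll look at what happened.

Run:
```python
from h import *
from cell import robot,read_camera
for n in ["wrist","scene","top"]:
    c=read_camera(n);np.savez(f"pics/{n}4.npz",**c);cv2.imwrite(f"pics/{n}4.png",c["frame"][:,:,::-1])
    f=c["frame"]
    if n=="wrist": g=f[190:330,180:400]
    elif n=="scene": g=f[120:240,180:340]
    else: g=f[160:280,240:400]
    cv2.imwrite(f"pics/{n}4c.png",cv2.resize(g[:,:,::-1],None,fx=3.6,fy=3.6,interpolation=cv2.INTER_CUBIC))
```

```text
(no output)
```

View pics/wrist4c.png

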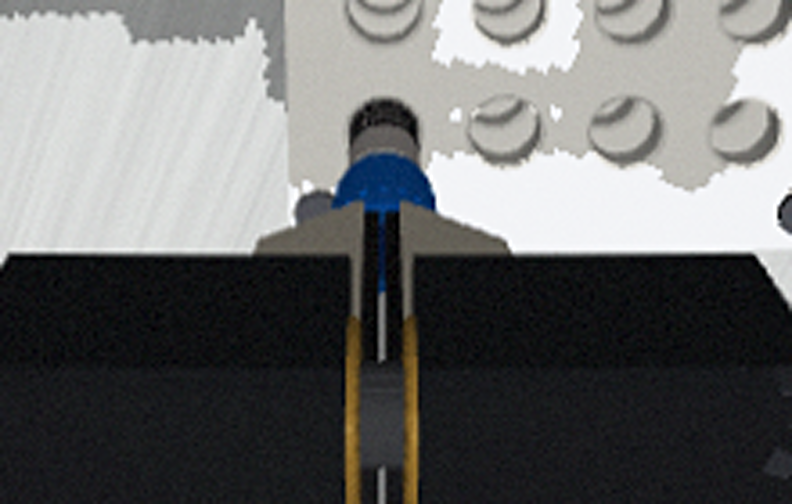

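View pics/scene4c.png

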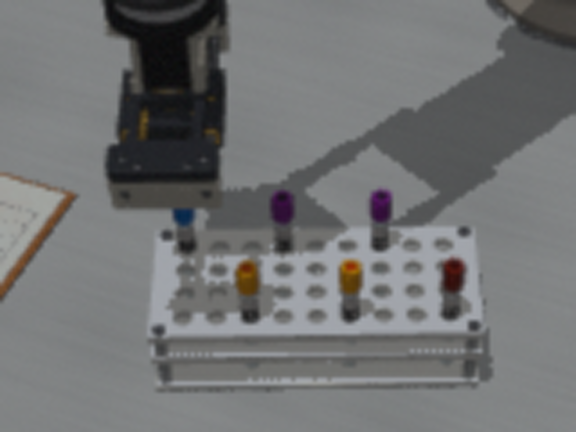

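View pics/top4c.png

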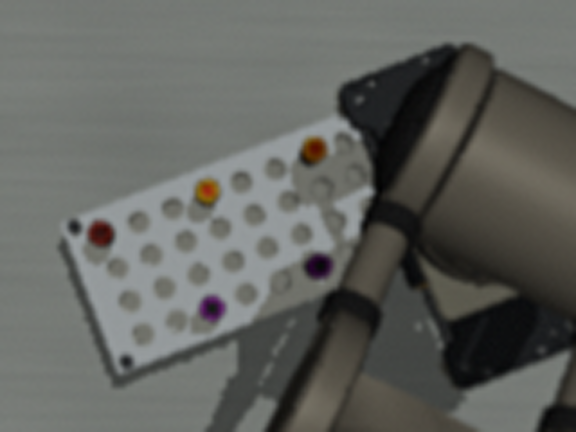

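Run:
```python
from h import *
from cell import robot
o=robot.observe();p=o["tool_pos"];print(p,o["tool_rot"],o["opening"],o["contact_force"],o["time"])
X=np.array([-.384,.923,0]);Y=np.array([.923,.384,0])
w=dict(np.load("pics/wrist4.npz"));s=dict(np.load("pics/scene4.npz"))
print("wrist cam rel", -w["R"].T@w["t"]-p, "look",w["R"][2])
for z in (0,.019):
  for sx in(-1,1):
    q=p+sx*.0095*X-[0,0,z]; print("wrist z",z,sx,proj(w,q), "scene outer",proj(s,q+.019*Y))
print("cap top",proj(w,[.5465,-.188,.12]),proj(w,[.5465,-.188,.098]))
im=s["frame"][130:200,190:270]
cv2.imwrite("pics/s4z.png",cv2.resize(im[:,:,::-1],None,fx=8,fy=8,interpolation=cv2.INTER_CUBIC))
```

```text
[ 0.54700342 -0.18770368  0.11011732] [-3.14157288e+00  8.05511149e-05  1.96669240e+00] 0.0009628215374699118 [-0.04726432 -0.58970013 -0.2609139 ] 4.325
wrist cam rel [-0.03043285  0.0723644   0.17590296] look [ 0.11074144 -0.26551947 -0.95772425]
wrist z 0 -1 [286.03545678 266.81653056] scene outer [226.74378532 182.25024765]
wrist z 0 1 [286.05584423 236.87571102] scene outer [233.82409888 182.1739507 ]
wrist z 0.019 -1 [285.99417927 253.52612193] scene outer [227.34522662 187.13859133]
wrist z 0.019 1 [286.01142848 225.81828549] scene outer [234.33182911 187.06066024]
cap top [285.02685077 259.52132124] [285.08077181 244.15966816]
```

View pics/s4z.png

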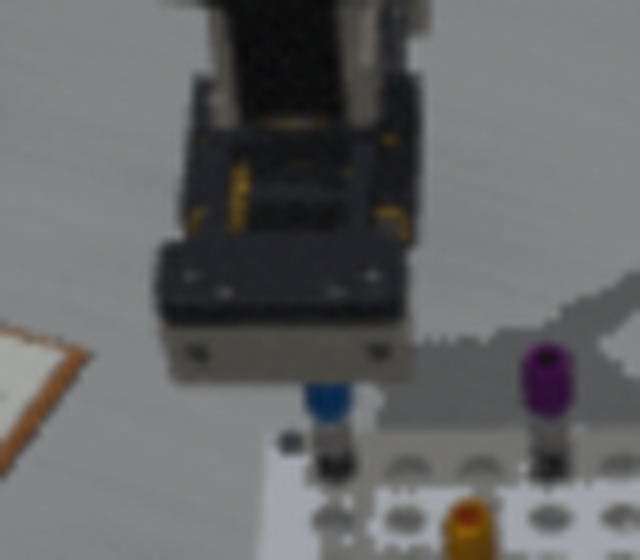

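View pics/scene4.png

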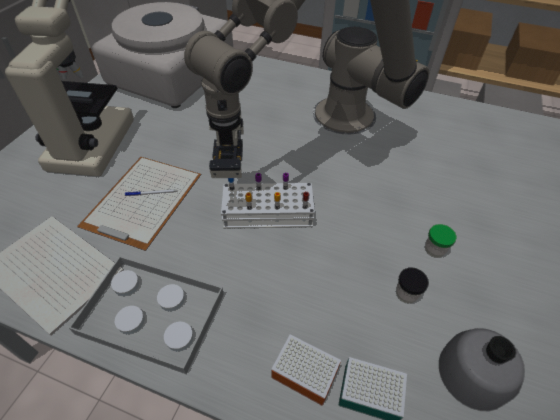

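Run:
```python
from h import *
p=np.array([.5470,-.1877,.1101])
X=np.array([-.384,.923,0]);Y=np.array([.923,.384,0])
w=dict(np.load("pics/wrist4.npz"));s=dict(np.load("pics/scene4.npz"))
for d in(.06,.08,.095):
  for z in (.11,.157,.19):
    q=p+d*Y;q[2]=z; print(d,z,[proj(s,q+a*X).round(1).tolist() for a in(-.0375,.0375)])
for z in (.091,.11,.12,.125,.13,.135): 
    q=p+.0095*X;q[2]=z
    a,b=proj(w,q+.0231*Y),proj(w,q-.0231*Y)
    print(z,"wrist front tip row",a[1],"width at 46.3mm",np.linalg.norm(a-b))
# w2 inner edges
f=cv2.imread("pics/w2.png")[235:300,195:380]; cv2.imwrite("pics/w2z.png",cv2.resize(f,None,fx=4.2,fy=4.2))
```

```text
0.06 0.11 [[215.1, 193.6], [243.8, 193.2]]
0.06 0.157 [[213.1, 181.0], [242.8, 180.6]]
0.06 0.19 [[211.6, 171.5], [242.0, 171.2]]
0.08 0.11 [[214.5, 199.2], [243.6, 198.9]]
0.08 0.157 [[212.5, 186.7], [242.5, 186.3]]
0.08 0.19 [[210.9, 177.3], [241.8, 177.0]]
0.095 0.11 [[214.1, 203.6], [243.4, 203.2]]
0.095 0.157 [[212.0, 191.0], [242.3, 190.7]]
0.095 0.19 [[210.4, 181.7], [241.6, 181.3]]
0.091 wrist front tip row 225.7387665710709 width at 46.3mm 73.30370585060105
0.11 wrist front tip row 236.76697610505633 width at 46.3mm 80.33972147441999
0.12 wrist front tip row 243.46361857388678 width at 46.3mm 84.6062518093589
0.125 wrist front tip row 247.0847960477143 width at 46.3mm 86.9114803543515
0.13 wrist front tip row 250.90786722878875 width at 46.3mm 89.34379872602018
0.135 wrist front tip row 254.949902453829 width at 46.3mm 91.91381864592067
```

View pics/w2z.png

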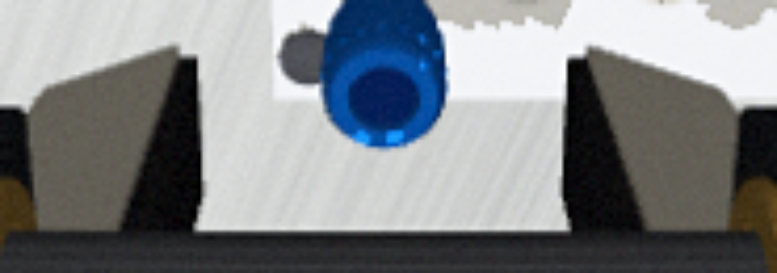

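Four things agree here:
- The jaws closed on nothing.
- The tip row in the wrist view (about 248.5).
- The gap width at the tips (87.4 px at 46 mm).
- The end plate in the scene view (row 177.5).

All put the fingertips at z ≈ 0.126, above the cap's top at 0.120. The real grasp point is therefore about 35 mm higher than reported, while x and y look right. Nothing was touched. I'll open, go down 3.4 cm in stages and check.

```bash
python3 -m crank '[[0,0,0,0,0,0,0.5],[0,0,0,0,0,0,0.5],[0,0,0,0,0,0,0.5],[0,0,0,0,0,0,0.5],[0,0,0,0,0,0,0.5]]' 5
python3 - <<'E'
from cell import robot
print(robot.observe()["opening"])
E
python3 -m crank '[[0,-0.05,0.6,0,0,0,0.5],[0,-0.05,1.3,0,0,0,0.5],[0,-0.05,2,0,0,0,0.5],[0,-0.05,2,0,0,0,0.5]]'
python3 - <<'E'
from h import *
from cell import robot,read_camera
for n in ["wrist","scene"]:
    c=read_camera(n);np.savez(f"pics/{n}5.npz",**c);f=c["frame"]
    g=f[190:320,180:400] if n=="wrist" else f[130:200,190:270]
    cv2.imwrite(f"pics/{n}5c.png",cv2.resize(g[:,:,::-1],None,fx=3.5 if n=="wrist" else 7,fy=3.5 if n=="wrist" else 7,interpolation=cv2.INTER_CUBIC))
E
```

```text
time: 4.95
tool_pos: [0.547, -0.1877, 0.1101]
tool_rot: [-3.142, 0.0, 1.967]
contact_force: [0.1, -0.0, 0.3]
opening: 0.044
0.043953940062449466
time: 5.45
tool_pos: [0.546, -0.1876, 0.0892]
tool_rot: [-3.14, -0.001, 1.967]
contact_force: [0.8, -0.0, -0.1]
opening: 0.0457
```

View pics/wrist5c.png

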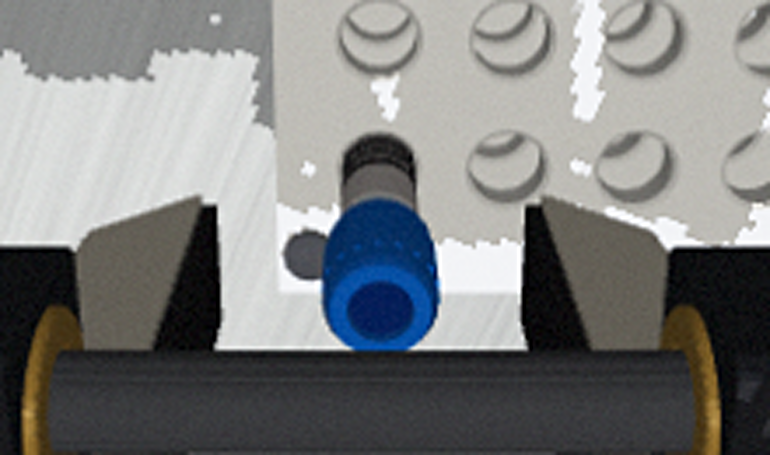

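View pics/scene5c.png

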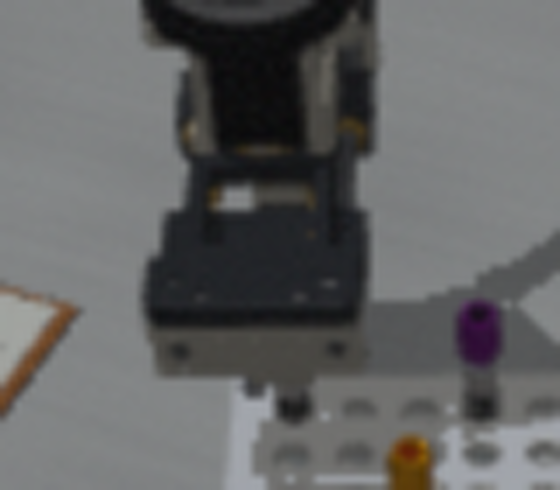

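The cap now enters between the jaws. I'll go down the remaining 1.4 cm, let it settle and check the centring.

```bash
python3 -m crank '[[0,0,0.7,0,0,0,0.5],[0,0,1.3,0,0,0,0.5],[0,0,1.4,0,0,0,0.4],[0,0,1.4,0,0,0,0.3],[0,0,1.4,0,0,0,0.28]]' 5
python3 -m crank '[[0,0,0,0,0,0,0.28],[0,0,0,0,0,0,0.28],[0,0,0,0,0,0,0.28]]'
python3 - <<'E'
from h import *
from cell import robot,read_camera
c=read_camera("wrist");np.savez("pics/w6.npz",**c);f=c["frame"]
cv2.imwrite("pics/w6c.png",cv2.resize(f[190:320,180:400,::-1],None,fx=3.5,fy=3.5,interpolation=cv2.INTER_CUBIC))
h=cv2.cvtColor(f,cv2.COLOR_RGB2HSV)
m=(h[...,0]>98)&(h[...,0]<118)&(h[...,1]>130)&(h[...,2]>40)
for r in range(245,296,8):
    x=np.where(m[r,200:380])[0]; print(r, (x.min()+200,x.max()+200,(x.min()+x.max())/2+200) if len(x) else None)
print(robot.observe()["tool_pos"],robot.observe()["opening"],robot.observe()["contact_force"])
E
```

```text
time: 6.18
tool_pos: [0.5467, -0.1879, 0.0763]
tool_rot: [3.141, 0.0, 1.967]
contact_force: [-0.3, -0.6, 0.9]
opening: 0.027
time: 6.55
tool_pos: [0.5466, -0.1879, 0.0762]
tool_rot: [3.142, 0.0, 1.967]
contact_force: [0.2, 1.1, -0.9]
opening: 0.0257
245 None
253 None
261 (np.int64(276), np.int64(299), np.float64(287.5))
269 (np.int64(272), np.int64(303), np.float64(287.5))
277 (np.int64(270), np.int64(304), np.float64(287.0))
285 (np.int64(270), np.int64(305), np.float64(287.5))
293 None
[ 0.54655737 -0.18788183  0.07616415] 0.025882601398799943 [0.37880737 0.51675584 0.25947214]
```

View pics/w6c.png

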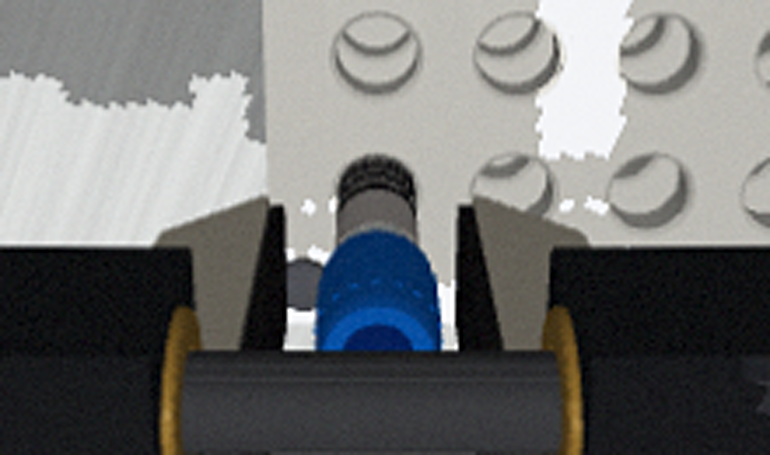

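The cap's mid-column is 287.4 and the jaws' is 286.0, so I'll shift 0.7 mm along +y and close gently.

```bash
python3 -m crank '[[0,0.07,0,0,0,0,0.24],[0,0.07,0,0,0,0,0.2],[0,0.07,0,0,0,0,0.15],[0,0.07,0,0,0,0,0.12],[0,0.07,0,0,0,0,0.12]]' 4
python3 -m crank '[[0,0,0,0,0,0,0.1],[0,0,0,0,0,0,0.1],[0,0,0,0,0,0,0.1]]' 10
```

```text
time: 7.22
tool_pos: [0.5472, -0.1876, 0.0761]
tool_rot: [3.142, 0.0, 1.967]
contact_force: [0.1, -0.7, 0.1]
opening: 0.0165
time: 7.6
tool_pos: [0.5472, -0.1876, 0.0761]
tool_rot: [-3.142, 0.0, 1.967]
contact_force: [-0.8, -0.2, -0.2]
opening: 0.016
```

The jaws stopped on the cap at 16–16.5 mm with no side force. I'll lift slowly, 1.2 cm first.

```bash
python3 -m crank '[[0,0,-0.2,0,0,0,0.05],[0,0,-0.45,0,0,0,0.05],[0,0,-0.7,0,0,0,0.05],[0,0,-0.95,0,0,0,0.05],[0,0,-1.2,0,0,0,0.05]]' 12
python3 -m crank '[[0,0,0,0,0,0,0.05],[0,0,0,0,0,0,0.05]]'
python3 - <<'E'
from h import *
from cell import robot,read_camera
for n in ["wrist","scene"]:
    c=read_camera(n);np.savez(f"pics/{n}7.npz",**c);f=c["frame"]
    g=f[190:320,180:400] if n=="wrist" else f[130:240,190:330]
    k=3.5 if n=="wrist" else 5.5
    cv2.imwrite(f"pics/{n}7c.png",cv2.resize(g[:,:,::-1],None,fx=k,fy=k,interpolation=cv2.INTER_CUBIC))
print(robot.observe()["tool_pos"],robot.observe()["contact_force"])
E
```

```text
time: 8.22
tool_pos: [0.5472, -0.1876, 0.0883]
tool_rot: [3.142, 0.0, 1.967]
contact_force: [0.1, -0.4, -0.2]
opening: 0.0163
time: 8.48
tool_pos: [0.5471, -0.1876, 0.0881]
tool_rot: [-3.142, -0.0, 1.967]
contact_force: [-0.7, -0.4, 0.4]
opening: 0.016
[ 0.54711022 -0.18755987  0.08799337] [-0.27375497  0.00542055 -0.3591484 ]
```

View pics/wrist7c.png

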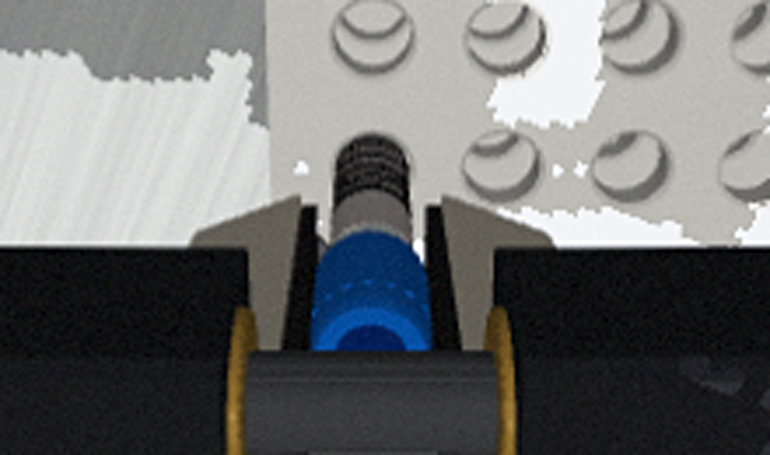

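View pics/scene7c.png

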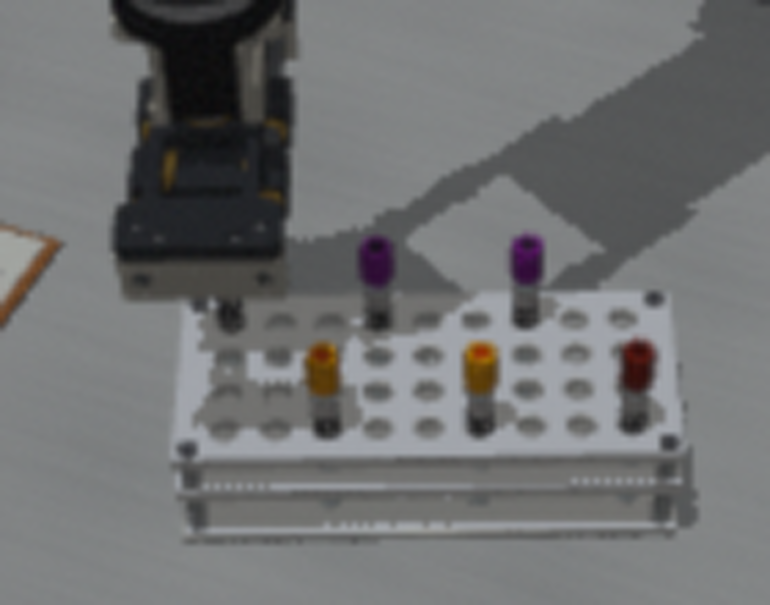

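The tube rises with the gripper: more of the dark label shows and the rack hasn't moved. I'll lift the other 1.2 cm.

```bash
python3 -m crank '[[0,0,-0.3,0,0,0,0.05],[0,0,-0.6,0,0,0,0.05],[0,0,-0.9,0,0,0,0.05],[0,0,-1.1,0,0,0,0.05],[0,0,-1.2,0,0,0,0.05]]' 12
python3 -m crank '[[0,0,0,0,0,0,0.05],[0,0,0,0,0,0,0.05],[0,0,0,0,0,0,0.05]]'
python3 - <<'E'
from h import *
from cell import robot,read_camera
for n in ["wrist","scene"]:
    c=read_camera(n);np.savez(f"pics/{n}8.npz",**c);f=c["frame"]
    g=f[190:320,180:400] if n=="wrist" else f[130:240,190:330]
    k=3.5 if n=="wrist" else 5.5
    cv2.imwrite(f"pics/{n}8c.png",cv2.resize(g[:,:,::-1],None,fx=k,fy=k,interpolation=cv2.INTER_CUBIC))
    T=np.array([.5465,-.188,0]); d=np.array([-.384,.923,0])*.0065
    if n=="wrist":
        for z in (.066,.071,.076,.081,.116,.122): print(z,(proj(c,T+d+[0,0,z])-[180,190])*3.5)
print(robot.observe()["tool_pos"],robot.observe()["contact_force"])
E
```

```text
time: 9.2
tool_pos: [0.5472, -0.1876, 0.1003]
tool_rot: [3.141, 0.0, 1.967]
contact_force: [-0.2, -0.4, -0.6]
opening: 0.016
time: 9.57
tool_pos: [0.5471, -0.1876, 0.1]
tool_rot: [-3.141, -0.0, 1.967]
contact_force: [0.2, -0.2, 0.7]
opening: 0.0163
0.066 [367.12537204 114.67048448]
0.071 [367.07122361 123.2739674 ]
0.076 [367.01466167 132.26424548]
0.081 [366.95552292 141.66772891]
0.116 [366.45207132 221.87174107]
0.122 [366.34606984 238.79359128]
[ 0.54713748 -0.1875828   0.10002347] [-0.36211405  0.18809934  0.5834181 ]
```

View pics/wrist8c.png

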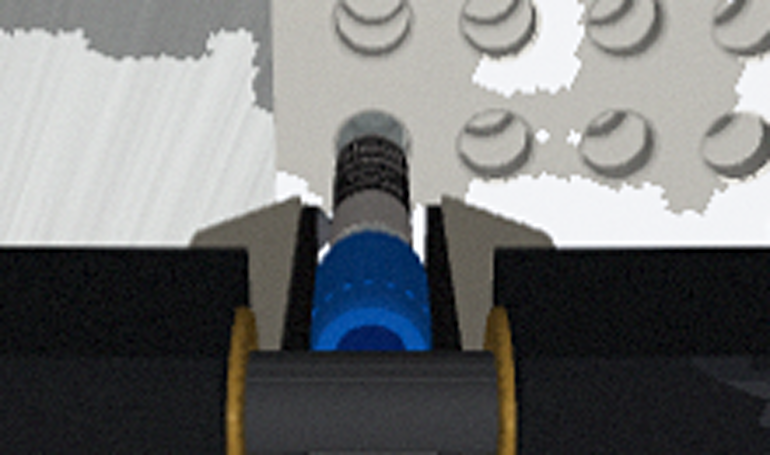

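View pics/scene8c.png

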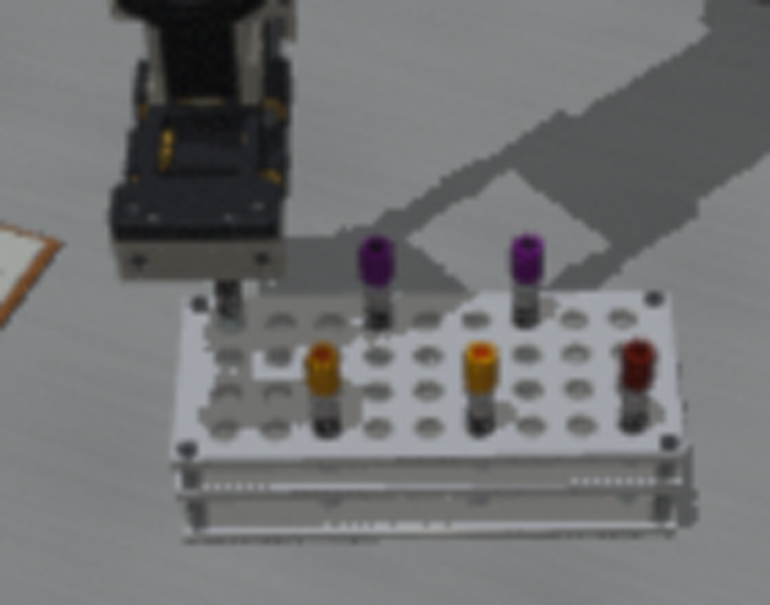

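The clear tube now shows between the hole and the label's lower edge, at crop row ≈ 134. That corresponds to z ≈ 0.076–0.077, about 10 mm above the plate. Last check: whether the rack and the other things stayed put.

Run:
```python
from h import *
from cell import robot
a=np.load("pics/scene0.npz")["frame"];b=np.load("pics/scene8.npz")["frame"]
def caps(f):
    h=cv2.cvtColor(f,cv2.COLOR_RGB2HSV)[165:232,240:320];m=((h[...,1]>110)&(h[...,2]>50)).astype(np.uint8)
    k,l,s,c=cv2.connectedComponentsWithStats(m);return np.array([c[i] for i in range(1,k) if s[i,4]>8]).round(2)
print(caps(a).tolist());print(caps(b).tolist())
g=lambda f,s:np.float32(cv2.cvtColor(f,cv2.COLOR_RGB2GRAY)[s])
for n,s in dict(rackfront=np.s_[195:235,255:320],cups=np.s_[220:305,390:465],pen=np.s_[180:205,115:185]).items(): print(n,cv2.phaseCorrelate(g(a,s),g(b,s)))
o=robot.observe();print(o["time"],o["tool_pos"],o["opening"],o["contact_force"])
```

```text
[[17.94, 12.28], [45.21, 11.53], [8.11, 31.62], [36.93, 31.32], [65.55, 29.65]]
[[18.03, 12.36], [45.27, 11.52], [8.17, 31.83], [36.93, 31.32], [65.52, 30.24]]
rackfront ((0.018694445123344394, -0.022481880359766393), 1.0049067305194006)
cups ((0.5343156313704895, -0.011219770753712055), 0.969483450712981)
pen ((-0.007333536354202863, 0.45615333131087255), 1.0008997423119015)
9.675 [ 0.54713748 -0.1875828   0.10002347] 0.016235371280431423 [-0.36211405  0.18809934  0.5834181 ]
```

The rack and the five caps haven't moved (under 0.1 px, apart from 0.2–0.6 px of mask noise). The 0.5 px shifts for the cups and pen appear only along odd-sized window axes, so they come from the correlation method. Handing in.

```bash
python3 -c "
from cell import robot
print(robot.hand_in())"
```

```text
the job is handed in; nothing more can be done
None
```

I gripped the blue-capped tube by its cap and drew it straight up 24 mm. I handed in at 9.7 s with the tube still held at that height.

**Last checks:**
- **Label:** its lower edge reads z ≈ 0.076–0.077 m in the wrist view, about 10 mm above the top plate.
- **Foot:** by the 24 mm lift it stands at about 32 mm, still through the middle plate. No camera could see it directly.
- **Grip:** the jaws held at 16.2 mm on the 17 mm cap, set to 12 N. Contact force stayed around 1 N or less, which is the sensor's noise.
- **Surroundings:** the rack and the other five caps showed no real movement in the scene view. The cups and pen showed 0.5 px shifts, which I put down to the image-matching method, since nothing went near them.

**What went wrong or disagreed:**
- **First grasp missed:** the jaws shut on air just above the cap, without touching anything. The fingertips were really about 35 mm higher than the reported TCP and `nose_length` imply, as both the wrist and scene views showed. I reopened, went down another 34 mm and gripped the cap.
- **Sideways correction:** I also shifted 0.7 mm to centre the jaws before closing.

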